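# Open the tray rail: press the ratchet release and push the jaw back

## Task

Open up the tray rail on the counter so that a longer instrument tray will fit: with a fingertip press the blue release paddle down and, keeping it pressed, push the sliding jaw all the way back along its bar, away from the steel cassette, until it meets the dark post at the back end, then let go and move clear. Do not force the ratchet, and leave the cassette in the bay, the soap bottle, the bowl and the brush where they are.

Things in the scene. Friction and masses are not known exactly. Their poses are not given: they have to be found in the camera images.
- rail: Tray rail fixed to the counter, turned differently each start: aluminium tray 380x180x6 mm, steel bar (340x16 mm, top 54 mm up) along one long side. Origin on the counter under the bar's middle; x runs along the bar, the way the jaw is pushed back, towards the back post; z up. Cassette bay on the -y side (y -25 to -130 mm), closed at x = -160 mm by a fixed dark plate 51 mm high.
- back_post (a point): Middle of the inner face of the dark back end post (22 mm thick, 50 mm wide, 66 mm high), 50 mm above the counter, at x = +145 mm of the rail. The carriage's back end, 35 mm behind the thumb wall's face, meets it when the jaw is fully back.
- jaw (a joint): Slide of the grey jaw (carriage 80 mm long, 50 wide, with a rubber-faced steel plate across the bay) in m, growing along the rail's +x: 0 to 0.14, a hard stop at the back post; starts at 0 to 0.06. Paddle up: ratchet teeth (10 mm pitch) stop it from moving back, at most one tooth of play. Paddle pressed: slides against 3 N friction plus 8 N per m/s; stays where left.
- thumb_wall (a point): Middle of the jaw's upright thumb wall, on its flat face that looks to the rail's -x, 90 mm above the counter. Wall 56 mm wide across the bar, 12 mm thick, its top 105 mm above the counter. The paddle lies before it on the -x side: a finger standing on the paddle and moved in +x bears on this face and pushes the jaw. Moves with the jaw.
- paddle_top (a point): Middle of the top of the blue release paddle with white grip lines: level, 42 mm along the bar by 46 mm across, 80 mm above the counter when up, 24 mm from the thumb wall's face towards the rail's -x. Free at its sides and its -x end. Moves with the jaw and with the paddle.
- release (a joint): How far the paddle is pressed straight down, in m: 0 up, 0.012 bottomed (hard stop). Spring about 3 N at the top, 6 N at the bottom. The pawl is clear of the teeth from 5 mm; 8 to 11 mm is safely free. It springs up when let go (up to 5 mm may remain where the pawl rests on a tooth).
- cassette_mid (a point): Centre of the loose perforated steel instrument cassette, 88 x 88 x 26 mm, 0.4 kg, lying in the bay on the tray between the fixed end plate and the jaw plate. To be left where it is.
- soap_mid (a point): Middle of the loose amber pump bottle of soap, 64 mm across, 185 mm high with its white pump; this point is 70 mm above the counter. It stands beyond one end of the rail.
- gallipot_mid (a point): Middle of the loose small steel bowl, 84 mm across, 45 mm high. It stands beyond the other end of the rail.
- brush_mid (a point): Middle of the loose green scrubbing brush, 130 x 22 x 26 mm, lying beyond the bay.

How it is judged:
By the outcome, as a careful person would: the job done as asked, in the order asked, and still so for the second after the job is handed in, with the robot touching nothing.
It also fails if it takes over 35 s, if anything falls off the work surface, if the arm or the gripper's body presses on something with over 40 N, if the wrist force passes 120 N, or if a joint passes its speed limit or range.

## Robot

A 6-joint arm with a two-finger parallel gripper is mounted at the origin on the work surface. World frame = base frame: x ahead of the robot, y to its left, z up, the work surface at z = 0. Lengths are in m, angles in rad, forces in N, time in s.
With the tool pointing down it reaches from about 0.35 to 0.85 m from the base axis. Payload 8.1 kg.
Tool frame: the origin (TCP) lies at the very end of the fingers, on their centre line; the grasp point (between the pads) lies 19 mm behind it (env.pinch_z is the z of the grasp point in the tool frame, in m); z points along the fingers, x is the direction in which the jaws open and shut, and the axes are right-handed (so a half turn about z gives the same grasp; the last joint's range is limited). The gripper opens to 93 mm and grips with 3 to 60 N. Pads are 15 mm wide; open, the fingers measure 128 mm over their backs; the gripper's body (75 mm by 188 mm) begins 65 mm behind the grasp point.
Start: joints at [-1.408, 0.13, 1.488, -0, 1.523, -0.085], TCP at [0.147, -0.582, 0.219] pointing down, gripper open.
Joint ranges: [-2.96, 2.96], [-0.89, 2.26], [0.02, 2.5], [-1.34, 4.48], [0, 2.73], [-2.66, 2.66]. Speed limits (rad/s): [2.39, 2.39, 2.79, 3.14, 3.14, 3.14].

## Interface

Orientations are given as a rotation vector (axis times angle).
In Python, from bench import status, grab_frame, env gives the robot as it stands.
- The arm moves only by the tool carry_out, never from a script. Its argument "deltas" is a list of rows, each an object with "linear": the shift along the world's x, y, z in mm, a list of three; "yaw": the turn about the world's z in rad; "fingers": the finger opening in mm, from 0 to 93. In form: [{"linear": [tx, ty, tz], "yaw": yaw, "fingers": fingers}, ...]. A call has 1 to 10 rows; each row shifts and turns the commanded pose from where the row before left it; what a row does not reach is not made up. A row lasts 1/10 s, in which the tool goes at most 50 mm and 8.59 degrees, less where a joint would pass 70% of its speed; a pose out of reach is approached as far as the arm can. A call with a gripper value outside its range is refused whole. The fingers move at their own pace and stop on an object; "squeeze" is the grip in N (left out, the last holds). Time passes only in rows, so rows that do not move let the fingers close. It gives the time, the measured TCP pose, the force and the opening at its end, in the units of the state.
- status.sense(): the state, without advancing time (a new reading comes with each control period).
- grab_frame(name): name is "side" or "top" or "wrist"; returns a dict with "frame" (420x560x3 uint8, blue, green, red), "depth" (420x560 float32, m along the optical axis (not along the pixel's ray), 0 where there is no reading), "intrinsics" (3x3 intrinsics, pixels), "extrinsics" (4x4, takes a point from camera to world coordinates); the wrist camera has in their place "T_tool_cam" (4x4, takes a point from camera to tool coordinates, whose origin is the TCP and whose axes are the tool frame's). Camera axes: x right, y up, looking along -z (the intrinsics and any distortion apply to the point x, -y, -z); pixel columns grow to the right and rows downward; lengths in m; the calibration is good to about 2 mm. The wrist camera is an equidistant fisheye: a pixel r from the principal point sees the ray r / f radians off the axis. A picture is of the moment at which its call begins: read the wrist's pose just before it.
- env.sign_off(): hands the job in, once; it reports no verdict.
The state is a dict: "clock": time; "joint_positions": joint angles; "dq": joint speeds; "joint_efforts": joint torques, N m; "eef_pos": TCP position; "ee_rot": TCP orientation; "ft_force": force on the tool from outside, world axes, zero at the start; "moment": the same for the moment, N m; "gripper_width": finger opening in m.
Only numpy, scipy, OpenCV 4.12 (cv2) and the standard library are available. Lean on these libraries where they do the work, as an engineer would, in place of code of your own. Each camera call takes 0.05 s, during which the arm holds its last target. There are 200 camera calls.

## Working session

There is one attempt and no reset: what is moved stays moved. The work goes in short steps, Python scripts to look and compute and a tool call to move; the robot and the scene stay as the last step left them, time stands still between calls to the robot, and variables do not carry over. Pictures are saved under pics/ and viewed, about 8 in all and at most 12, crops included, and the job is handed in when it is done.

Besides the shell and the picture viewer there is one more tool, called as name([rows], argument=value, ...), one row to a line, values as JSON. carry_out: Moves the arm, as the interface text tells. Its arguments: {"type":"object","properties":{"deltas":{"type":"array"},"squeeze":{"type":"number"}},"required":["deltas"]}

```bash
mkdir -p pics; cat > h.py <<'E'
import numpy as np, cv2
from bench import status, grab_frame, env
def pts(g):
    K=np.array(g["intrinsics"]);T=np.array(g["extrinsics"]);d=g["depth"]
    v,u=np.mgrid[:d.shape[0],:d.shape[1]]
    x=(u-K[0,2])/K[0,0]*d; y=(v-K[1,2])/K[1,1]*d
    P=np.stack([x,-y,-d,np.ones_like(d)],-1)@T.T
    return P[...,:3]
E
python3 - <<'E'
from h import *
s=status.sense();print({k:np.round(v,3) for k,v in s.items()})
for n in("top","side"):
    g=grab_frame(n);cv2.imwrite(f"pics/{n}1.png",g["frame"]);np.savez(f"{n}1.npz",**g)
    P=pts(g);hsv=cv2.cvtColor(g["frame"],cv2.COLOR_BGR2HSV)
    m=cv2.inRange(hsv,(100,120,60),(130,255,255))>0
    n_,l,st,c=cv2.connectedComponentsWithStats(m.astype(np.uint8))
    for i in range(1,n_):
        if st[i,4]>60: q=P[(l==i)&(g["depth"]>0)];print(n,st[i],c[i].round(),np.median(q,0).round(4),q.min(0).round(3),q.max(0).round(3))
E
```

```text
{'clock': np.float64(0.0), 'joint_positions': array([-1.408,  0.131,  1.489,  0.   ,  1.523, -0.085]), 'dq': array([ 0.001, -0.   , -0.002, -0.002, -0.   ,  0.001]), 'joint_efforts': array([ 4.0000e-03, -5.5984e+01, -4.9176e+01,  7.7000e-02,  3.5000e-02,
       -0.0000e+00]), 'eef_pos': array([ 0.147, -0.581,  0.218]), 'ee_rot': array([-2.478e+00,  1.929e+00,  2.000e-03]), 'ft_force': array([-0.69 ,  0.641, -0.583]), 'moment': array([-0.029,  0.029, -0.006]), 'gripper_width': np.float64(0.093)}
top [ 518  184   42  104 3307] [543. 231.] [ 0.5648 -0.583   0.0632] [ 0.427 -0.636  0.056] [ 0.672 -0.533  0.07 ]
top [291 230  23  24 237] [302. 242.] [ 0.5376 -0.0099  0.076 ] [ 0.512 -0.036  0.06 ] [0.566 0.015 0.101]
side [  365     0   195   241 34781] [475.  95.] [ 2.1937  1.0115 -0.1669] [ 2.161  0.349 -0.662] [2.221 1.995 0.336]
side [ 179   59   91   54 3878] [224.  85.] [0.8207 1.0079 0.0582] [ 0.695  0.987 -0.035] [0.998 1.296 0.088]
side [253 229  31  20 211] [268. 239.] [ 0.5365 -0.0177  0.0781] [ 0.511 -0.042  0.074] [0.566 0.013 0.081]
```

View pics/top1.png

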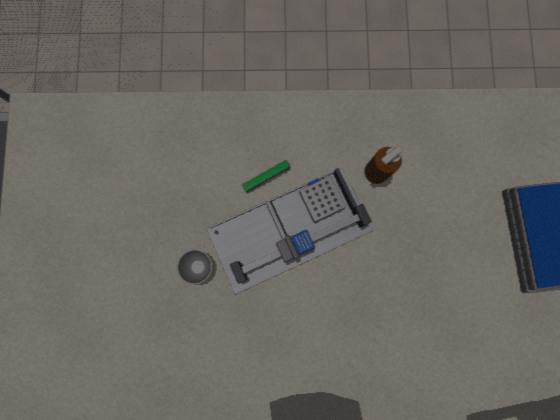

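View pics/side1.png

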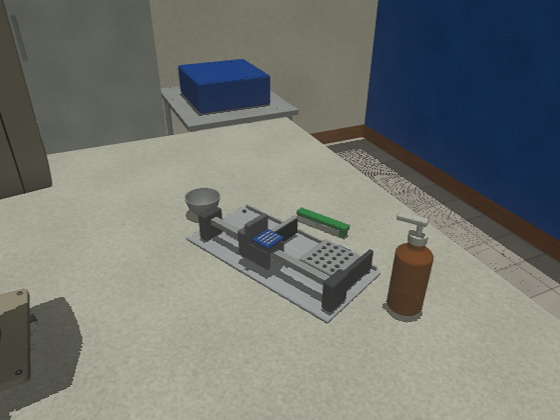

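The top view shows the paddle at (302,242), with the jaw wall to its lower left. The back post is at (238,271), next to the bowl at (196,267). The cassette is at (323,200), the fixed end plate at upper right, the soap at (383,165) and the brush at (266,176). The side view agrees. Next I'll measure the rail axis.

```bash
python3 - <<'E'
from h import *
for n in("top","side"):
    g=np.load(f"{n}1.npz");P=pts(g);f=g["frame"];hsv=cv2.cvtColor(f,cv2.COLOR_BGR2HSV)
    reg=(P[...,0]>.3)&(P[...,0]<.8)&(P[...,1]>-.25)&(P[...,1]<.3)&(g["depth"]>0)
    blue=cv2.inRange(hsv,(100,120,60),(130,255,255))>0
    def rep(name,m):
        q=P[m][:,:2].astype(np.float32)
        if len(q)<8: print(n,name,len(q));return
        nn,l,st,c=cv2.connectedComponentsWithStats(cv2.morphologyEx(m.astype(np.uint8),cv2.MORPH_CLOSE,np.ones((3,3))))
        for i in range(1,nn):
            k=(l==i)&m
            if k.sum()<15: continue
            q=P[k][:,:2].astype(np.float32);r=cv2.minAreaRect(q)
            print(n,name,k.sum(),c[i].round(),'med',np.median(P[k],0).round(4),'rect',np.round(r[0],4),np.round(r[1],4),round(r[2],1))
    z=P[...,2]
    rep("wall",reg&(z>.098)&(z<.112)); rep("z60-72",reg&(z>.06)&(z<.072)); rep("bar",reg&(z>.05)&(z<.058))
    rep("padl",reg&(z>.073)&(z<.086)); rep("tray",reg&(z>.003)&(z<.0095)&(hsv[...,1]<40))
E
python3 - <<'E'
import cv2
f=cv2.imread('pics/top1.png')[160:300,170:410];cv2.imwrite('pics/crop.png',cv2.resize(f,None,fx=3.3,fy=3.3,interpolation=cv2.INTER_CUBIC))
E
```

```text
top wall 54 [379. 168.] med [ 0.701  -0.186   0.1048] rect [ 0.7063 -0.1946] [0.0591 0.0216] 47.0
top wall 134 [292. 246.] med [0.5268 0.0145 0.1049] rect [0.5264 0.015 ] [0.0555 0.0121] 24.9
top z60-72 41 [375. 172.] med [ 0.7009 -0.1858  0.066 ] rect [ 0.7066 -0.1908] [0.0546 0.0157] 40.1
top z60-72 197 [363. 214.] med [ 0.6033 -0.1572  0.0661] rect [ 0.6033 -0.1577] [0.0495 0.0228] 20.5
top z60-72 206 [238. 272.] med [0.4706 0.1395 0.0662] rect [0.4709 0.1402] [0.0492 0.0219] 24.1
top bar 106 [346. 187.] med [ 0.6707 -0.1214  0.0513] rect [ 0.6726 -0.1207] [0.102  0.0097] 23.9
top bar 139 [276. 219.] med [0.5954 0.0496 0.0514] rect [0.5954 0.0482] [0.0977 0.0132] 23.8
top bar 352 [336. 227.] med [ 0.5742 -0.0932  0.0542] rect [ 0.5705 -0.0932] [0.03   0.1254] 24.8
top bar 278 [261. 261.] med [0.4954 0.0863 0.0544] rect [0.4951 0.0861] [0.0161 0.0972] 24.0
top padl 45 [377. 172.] med [ 0.699  -0.1882  0.0795] rect [ 0.7053 -0.1931] [0.0572 0.0195] 46.1
top padl 336 [303. 242.] med [ 0.538  -0.0125  0.0761] rect [ 0.5386 -0.0122] [0.0455 0.0419] 24.5
top padl 218 [285. 250.] med [0.
[... 3392 characters left out ...]
0893 0.0119] 24.2
side bar 92 [334. 288.] med [ 0.5913 -0.1689  0.0541] rect [ 0.6026 -0.1683] [0.0224 0.0519] 88.5
side bar 129 [407. 292.] med [ 0.7001 -0.2322  0.0542] rect [ 0.7087 -0.2252] [0.0279 0.0618] 49.7
side padl 522 [262. 236.] med [ 0.531  -0.006   0.0784] rect [0.5304 0.0044] [0.0579 0.0812] 26.5
side padl 220 [408. 280.] med [ 0.7    -0.2314  0.0795] rect [ 0.7082 -0.2229] [0.0279 0.0627] 44.9
side tray 15759 [251. 291.] med [ 0.476  -0.0695  0.0038] rect [0.5499 0.0248] [0.4999 0.5498] 0.0
side tray 57 [271. 224.] med [0.6082 0.1251 0.0084] rect [0.6032 0.1281] [0.0323 0.0356] 25.5
side tray 412 [298. 245.] med [0.6259 0.0235 0.0085] rect [0.6242 0.0252] [0.0746 0.0632] 24.5
```

View pics/crop.png

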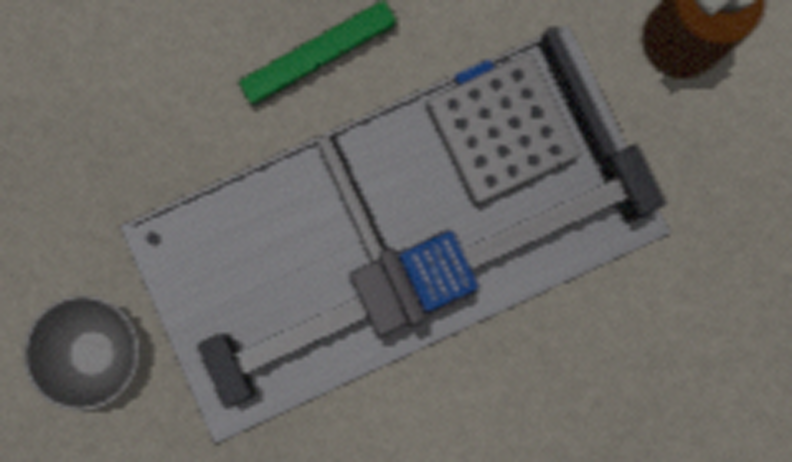

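The crop confirms the layout, and the given sizes check out: posts 49x22 mm, paddle 45x42 mm, wall 55x12 mm, bar heading 24° off world y. That puts the rail's +x at (-0.406, 0.914), its origin at about (0.534, -0.002), and the wall face at x≈+13 mm. About 97 mm of travel remains. I'll close the fingers and move over the paddle with the 15 mm finger width along the bar.

carry_out([
  {"linear":[19.4,28.9,0],"yaw":0.0871,"fingers":0},
  {"linear":[19.4,28.9,0],"yaw":0.0871,"fingers":0},
  {"linear":[19.4,28.9,0],"yaw":0.0871,"fingers":0},
  {"linear":[19.4,28.9,0],"yaw":0.0871,"fingers":0},
  {"linear":[19.4,28.9,0],"yaw":0.0871,"fingers":0},
  {"linear":[19.4,28.9,0],"yaw":0.0871,"fingers":0},
  {"linear":[19.4,28.9,0],"yaw":0.0871,"fingers":0},
  {"linear":[19.4,28.9,0],"yaw":0.0871,"fingers":0},
  {"linear":[19.4,28.9,0],"yaw":0.0871,"fingers":0},
  {"linear":[19.4,28.9,0],"yaw":0.0871,"fingers":0},
], squeeze=20)

```text
clock: 1.1
eef_pos: [0.3416, -0.2912, 0.2183]
ee_rot: [-3.063, 0.699, 0.0]
ft_force: [-0.1, 0.1, 0.9]
gripper_width: 0.0176
```

carry_out([
  {"linear":[19.4,28.9,0],"yaw":0.0871,"fingers":0},
  {"linear":[19.4,28.9,0],"yaw":0.0871,"fingers":0},
  {"linear":[19.4,28.9,0],"yaw":0.0871,"fingers":0},
  {"linear":[19.4,28.9,0],"yaw":0.0871,"fingers":0},
  {"linear":[19.4,28.9,0],"yaw":0.0871,"fingers":0},
  {"linear":[19.4,28.9,0],"yaw":0.0871,"fingers":0},
  {"linear":[19.4,28.9,0],"yaw":0.0871,"fingers":0},
  {"linear":[19.4,28.9,0],"yaw":0.0871,"fingers":0},
  {"linear":[19.4,28.9,0],"yaw":0.0871,"fingers":0},
  {"linear":[19.4,28.9,0],"yaw":0.0871,"fingers":0},
])

```text
clock: 2.1
eef_pos: [0.5356, -0.0023, 0.2182]
ee_rot: [-3.072, -0.659, 0.001]
ft_force: [0.1, -0.0, -0.3]
gripper_width: 0.0002
```

carry_out([
  {"linear":[0,0,-30],"yaw":0,"fingers":0},
  {"linear":[0,0,-30],"yaw":0,"fingers":0},
  {"linear":[0,0,-30],"yaw":0,"fingers":0},
  {"linear":[0,0,-15],"yaw":0,"fingers":0},
  {"linear":[0,0,0],"yaw":0,"fingers":0},
  {"linear":[0,0,0],"yaw":0,"fingers":0},
])

```text
clock: 2.7
eef_pos: [0.5355, -0.0038, 0.1145]
ee_rot: [3.073, 0.653, 0.001]
ft_force: [-0.4, -0.3, 0.2]
gripper_width: 0.0004
```

```bash
python3 - <<'E'
from h import *
from scipy.spatial.transform import Rotation as R
s=status.sense();print(s["clock"],np.round(s["eef_pos"],4),np.round(s["ft_force"],2),s["gripper_width"],R.from_rotvec(s["ee_rot"]).as_matrix().round(3))
g=grab_frame("side");a=g["frame"][150:300,170:370];b=grab_frame("top")["frame"][160:310,190:390]
cv2.imwrite("pics/over.png",np.vstack([cv2.resize(i,(400,300)) for i in(a,b)]))
E
```

```text
2.7 [ 0.5355 -0.0038  0.1145] [-0.37 -0.29  0.2 ] 0.0003528522535125329 [[ 0.914  0.407  0.   ]
 [ 0.407 -0.914  0.   ]
 [ 0.     0.    -1.   ]]
```

View pics/over.png

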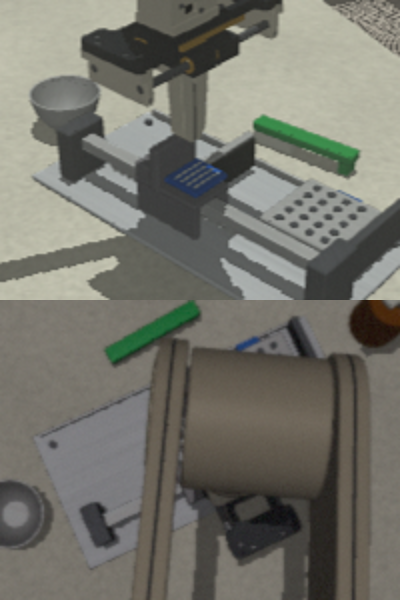

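The side view shows the closed fingertip above the paddle, just before the wall. The bowl and brush are clear. I'll come down slowly and watch the force.

carry_out([
  {"linear":[0,0,-5],"yaw":0,"fingers":0},
  {"linear":[0,0,-5],"yaw":0,"fingers":0},
  {"linear":[0,0,-5],"yaw":0,"fingers":0},
  {"linear":[0,0,-5],"yaw":0,"fingers":0},
  {"linear":[0,0,-5],"yaw":0,"fingers":0},
  {"linear":[0,0,-5],"yaw":0,"fingers":0},
  {"linear":[0,0,0],"yaw":0,"fingers":0},
])

```text
clock: 3.5
eef_pos: [0.5344, -0.0036, 0.0825]
ee_rot: [-3.072, -0.653, 0.003]
ft_force: [0.1, -0.1, 0.1]
gripper_width: 0.0001
```

carry_out([
  {"linear":[0,0,-2],"yaw":0,"fingers":0},
  {"linear":[0,0,-2],"yaw":0,"fingers":0},
  {"linear":[0,0,-2],"yaw":0,"fingers":0},
  {"linear":[0,0,0],"yaw":0,"fingers":0},
  {"linear":[0,0,0],"yaw":0,"fingers":0},
])

```text
clock: 4.0
eef_pos: [0.5352, -0.0037, 0.0776]
ee_rot: [3.073, 0.653, -0.0]
ft_force: [-0.9, -0.2, 0.5]
gripper_width: 0.0004
```

carry_out([
  {"linear":[0,0,-2],"yaw":0,"fingers":0},
  {"linear":[0,0,-2],"yaw":0,"fingers":0},
  {"linear":[0,0,0],"yaw":0,"fingers":0},
  {"linear":[0,0,0],"yaw":0,"fingers":0},
])

```text
clock: 4.4
eef_pos: [0.5355, -0.0037, 0.074]
ee_rot: [3.073, 0.653, 0.001]
ft_force: [-0.6, -0.3, 4.3]
gripper_width: 0.0004
```

Contact came at about 76 mm, which matches the camera. 4.3 N at 74 mm fits a release of about 6 mm. I'll press on to about 9.5 mm.

carry_out([
  {"linear":[0,0,-2],"yaw":0,"fingers":0},
  {"linear":[0,0,-1.5],"yaw":0,"fingers":0},
  {"linear":[0,0,0],"yaw":0,"fingers":0},
  {"linear":[0,0,0],"yaw":0,"fingers":0},
])

```text
clock: 4.8
eef_pos: [0.5355, -0.0037, 0.0704]
ee_rot: [3.073, 0.653, 0.001]
ft_force: [1.2, 0.3, 4.7]
gripper_width: 0.0002
```

carry_out([
  {"linear":[-1.22,2.74,0],"yaw":0,"fingers":0},
  {"linear":[-1.22,2.74,0],"yaw":0,"fingers":0},
  {"linear":[-1.22,2.74,0],"yaw":0,"fingers":0},
  {"linear":[-1.22,2.74,0],"yaw":0,"fingers":0},
  {"linear":[-1.22,2.74,0],"yaw":0,"fingers":0},
  {"linear":[-1.22,2.74,0],"yaw":0,"fingers":0},
])

```text
clock: 5.4
eef_pos: [0.528, 0.0131, 0.0703]
ee_rot: [3.073, 0.654, 0.001]
ft_force: [4.2, -1.9, 5.0]
gripper_width: 0.0004
```

Pushing force is about 3.4 N, as expected for a free slide. I'll continue.

carry_out([
  {"linear":[-2.03,4.57,0],"yaw":0,"fingers":0},
  {"linear":[-2.03,4.57,0],"yaw":0,"fingers":0},
  {"linear":[-2.03,4.57,0],"yaw":0,"fingers":0},
  {"linear":[-2.03,4.57,0],"yaw":0,"fingers":0},
  {"linear":[-2.03,4.57,0],"yaw":0,"fingers":0},
  {"linear":[-2.03,4.57,0],"yaw":0,"fingers":0},
])

```text
clock: 6.0
eef_pos: [0.5155, 0.0406, 0.0701]
ee_rot: [3.073, 0.653, -0.0]
ft_force: [4.6, -2.7, 4.4]
gripper_width: 0.0007
```

carry_out([
  {"linear":[-2.03,4.57,0],"yaw":0,"fingers":0},
  {"linear":[-2.03,4.57,0],"yaw":0,"fingers":0},
  {"linear":[-2.03,4.57,0],"yaw":0,"fingers":0},
  {"linear":[-2.03,4.57,0],"yaw":0,"fingers":0},
  {"linear":[-2.03,4.57,0],"yaw":0,"fingers":0},
  {"linear":[-2.03,4.57,0],"yaw":0,"fingers":0},
])

```text
clock: 6.6
eef_pos: [0.5033, 0.068, 0.0701]
ee_rot: [3.073, 0.653, -0.0]
ft_force: [3.5, -1.4, 4.9]
gripper_width: 0.0007
```

carry_out([
  {"linear":[-2.03,4.57,0],"yaw":0,"fingers":0},
  {"linear":[-2.03,4.57,0],"yaw":0,"fingers":0},
  {"linear":[-1.22,2.74,0],"yaw":0,"fingers":0},
  {"linear":[-1.22,2.74,0],"yaw":0,"fingers":0},
  {"linear":[0,0,0],"yaw":0,"fingers":0},
])

```text
clock: 7.1
eef_pos: [0.4967, 0.0828, 0.0701]
ee_rot: [-3.072, -0.654, 0.0]
ft_force: [2.9, 0.4, 5.0]
gripper_width: 0.0004
```

About 9 mm remain to the stop. I'll approach slowly.

carry_out([
  {"linear":[-0.8,1.8,0],"yaw":0,"fingers":0},
  {"linear":[-0.8,1.8,0],"yaw":0,"fingers":0},
  {"linear":[-0.8,1.8,0],"yaw":0,"fingers":0},
  {"linear":[-0.4,0.9,0],"yaw":0,"fingers":0},
  {"linear":[0,0,0],"yaw":0,"fingers":0},
])

```text
clock: 7.6
eef_pos: [0.4937, 0.0884, 0.0699]
ee_rot: [3.073, 0.653, -0.002]
ft_force: [1.9, -3.8, 4.9]
gripper_width: 0.001
```

carry_out([
  {"linear":[-0.4,0.9,0],"yaw":0,"fingers":0},
  {"linear":[-0.4,0.9,0],"yaw":0,"fingers":0},
  {"linear":[0,0,0],"yaw":0,"fingers":0},
])

```text
clock: 7.9
eef_pos: [0.4933, 0.0895, 0.0699]
ee_rot: [3.072, 0.653, -0.001]
ft_force: [2.6, -7.0, 4.9]
gripper_width: 0.0009
```

carry_out([
  {"linear":[-0.4,0.9,0],"yaw":0,"fingers":0},
  {"linear":[-0.4,0.9,0],"yaw":0,"fingers":0},
  {"linear":[0,0,0],"yaw":0,"fingers":0},
  {"linear":[0,0,0],"yaw":0,"fingers":0},
])

```text
clock: 8.3
eef_pos: [0.4933, 0.0895, 0.07]
ee_rot: [3.069, 0.651, 0.0]
ft_force: [7.0, -14.5, 0.8]
gripper_width: 0.0005
```

```bash
python3 - <<'E'
from h import *
g=grab_frame("side");a=g["frame"][160:280,170:330];print(status.sense()["ft_force"])
cv2.imwrite("pics/stop.png",cv2.resize(a,(640,480),interpolation=cv2.INTER_CUBIC))
E
```

```text
[  6.61389074 -15.34814183   1.47731493]
```

View pics/stop.png

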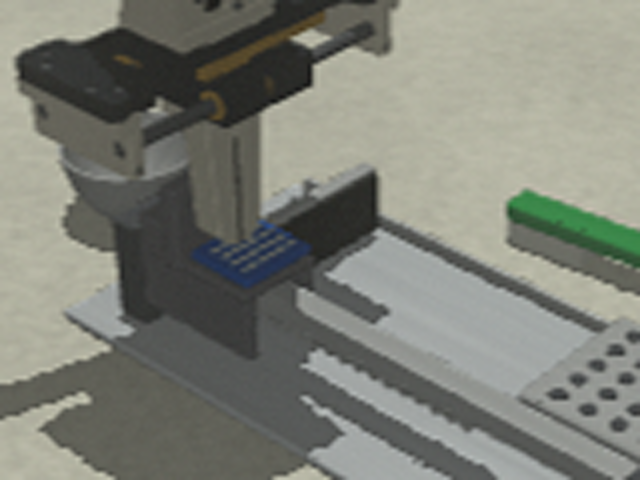

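The arm has stalled against the stop: 16 N of push gives no further motion, and the picture shows the carriage against the dark post. I'll relax the push, lift straight up and move clear.

carry_out([
  {"linear":[0.4,-0.9,0],"yaw":0,"fingers":0},
  {"linear":[0.4,-0.9,0],"yaw":0,"fingers":0},
  {"linear":[0,0,0],"yaw":0,"fingers":0},
  {"linear":[0,0,3],"yaw":0,"fingers":0},
  {"linear":[0,0,4],"yaw":0,"fingers":0},
  {"linear":[0,0,6],"yaw":0,"fingers":0},
  {"linear":[0,0,15],"yaw":0,"fingers":0},
  {"linear":[0,0,30],"yaw":0,"fingers":0},
  {"linear":[0,0,40],"yaw":0,"fingers":0},
  {"linear":[0,0,40],"yaw":0,"fingers":0},
])

```text
clock: 9.35
eef_pos: [0.4912, 0.0907, 0.2073]
ee_rot: [-3.071, -0.653, 0.008]
ft_force: [1.2, 0.1, -0.7]
gripper_width: 0.0006
```

carry_out([
  {"linear":[-10,-30,10],"yaw":0,"fingers":0},
  {"linear":[-10,-40,0],"yaw":0,"fingers":0},
  {"linear":[-10,-40,0],"yaw":0,"fingers":0},
  {"linear":[-10,-40,0],"yaw":0,"fingers":0},
  {"linear":[-10,-40,0],"yaw":0,"fingers":0},
  {"linear":[-10,-40,0],"yaw":0,"fingers":0},
  {"linear":[-10,-40,0],"yaw":0,"fingers":0},
  {"linear":[-10,-40,0],"yaw":0,"fingers":0},
  {"linear":[0,0,0],"yaw":0,"fingers":0},
  {"linear":[0,0,0],"yaw":0,"fingers":0},
])

```text
clock: 10.35
eef_pos: [0.4124, -0.2192, 0.2168]
ee_rot: [-3.07, -0.649, 0.002]
ft_force: [-0.6, 0.5, -0.0]
gripper_width: 0.0004
```

```bash
python3 - <<'E'
from h import *
s=status.sense();print(s["clock"],s["eef_pos"].round(3),s["ft_force"].round(2))
g=grab_frame("top");P=pts(g);f=g["frame"];z=P[...,2];o=np.array([.5342,-.0024]);u=np.array([-.406,.914]);n=np.array([.914,.406])
d=P[...,:2]-o;X=d@u;Y=d@n
def r(nm,m):
    if m.sum(): print(nm,m.sum(),[np.round(np.percentile(a[m],[2,50,98]),4) for a in(X,Y,z)])
a=(abs(Y)<.04)&(X>-.06)&(X<.2)
r("wall",a&(z>.098)&(z<.112));r("pad",a&(z>.07)&(z<.086));r("post",a&(z>.06)&(z<.0695)&(X>.14))
old=np.load("top1.npz")
for nm,lo,hi,bx in(("green",(45,100,40),(80,255,255),(150,230,230,310)),("amber",(3,150,40),(20,255,255),(130,200,350,420))):
    for q in(old["frame"],f):
        m=cv2.inRange(cv2.cvtColor(q,cv2.COLOR_BGR2HSV),lo,hi);w=np.zeros_like(m);w[bx[0]:bx[1],bx[2]:bx[3]]=1;M=cv2.moments(m*w,True);print(nm,M["m00"],M["m10"]/max(M["m00"],1),M["m01"]/max(M["m00"],1))
dd=cv2.absdiff(old["frame"],f)
for nm,b in(("bowl",(245,290,175,217)),("cassette",(178,222,302,345))): print(nm,dd[b[0]:b[1],b[2]:b[3]].mean())
cv2.imwrite("pics/end.png",cv2.resize(f[120:320,150:430],(784,560)))
E
```

```text
10.35 [ 0.412 -0.219  0.217] [-0.62  0.5  -0.01]
wall 136 [array([0.1104, 0.116 , 0.1218]), array([-0.0262, -0.0004,  0.0261]), array([0.1006, 0.1048, 0.109 ])]
pad 574 [array([0.0667, 0.0986, 0.1443]), array([-0.0226, -0.0001,  0.0224]), array([0.0738, 0.0778, 0.0816])]
post 190 [array([0.1465, 0.1566, 0.1665]), array([-0.0238, -0.0005,  0.0238]), array([0.0628, 0.066 , 0.0691])]
green 420.0 265.9095238095238 175.50714285714287
green 417.0 265.71223021582733 175.59712230215828
amber 314.0 384.7484076433121 162.57324840764332
amber 329.0 384.3677811550152 163.10334346504558
bowl 5.6760141093474425
cassette 6.135835095137421
```

View pics/end.png

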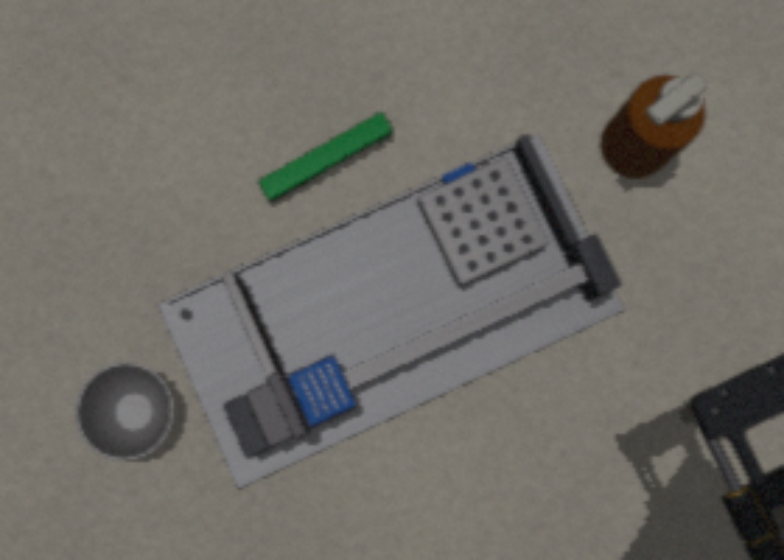

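The wall face is at 110 mm, which is the expected fully-back position. The carriage touches the post, nothing else has moved, and the arm is clear. I'll hand in.

```bash
python3 -c "
from bench import env
print(env.sign_off())"
```

```text
the job is handed in; nothing more can be done
None
```

The jaw is fully back against the dark post. I've let go of the paddle, moved the arm clear and handed the job in at about 10.4 s.

- **Press and push:** I pressed the paddle with the closed fingertips to about 10 mm of its 12 mm travel, at about 5 N. Keeping it pressed, I pushed the jaw about 97 mm back with roughly 3–4 N, so the ratchet was not forced.
- **At the stop:** the jaw stopped moving while the push rose to about 16 N. I then eased off and lifted straight up.
- **Final check of the jaw:** the top camera puts the thumb wall's face at x ≈ 110 mm on the rail, exactly where it should be when fully back. The picture shows the carriage touching the post.
- **Other objects:** the brush and soap bottle were within about half a pixel of where they started. The bowl and cassette look unmoved in the picture; I did not measure their positions afterwards.
- **One oddity:** the vertical force read low (about 1 N) while I leaned on the stop. The fingertip height had not changed, so I put it down to friction on the wall.

The paddle started about 4 mm down rather than fully up, which is within the 5 mm allowed. No check failed.

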